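# Index the spice carousel and put the jar away

## Robot

A 6-joint arm with a two-finger parallel gripper is mounted at the origin on a cart in front of the work surface, level with it; the furniture and walls round the work are solid. World frame = base frame: x ahead of the robot, y to its left, z up, the work surface at z = 0. Lengths are in m, angles in rad, forces in N, time in s.
With the tool pointing down it reaches from about 0.35 to 0.775 m from the base axis. Payload 7.3 kg.
Tool frame: the origin (TCP) lies midway between the tips of the shut fingers; the grasp point (between the pads) lies 19 mm behind it; z points along the fingers, y is the line along which they close (so a half turn about z gives the same grasp; the last joint's range is limited). The gripper opens to 92 mm and grips with 3 to 60 N. Pads are 19 mm wide; open, the fingers measure 130 mm over their backs; the gripper's body (75 mm by 190 mm) begins 47 mm behind the grasp point.
Start: joints at [-0.146, 0.342, 1.524, -0, 1.275, -0.146], TCP at [0.525, 0, 0.227] pointing down, gripper open.
Joint ranges: [-2.53, 2.53], [-0.77, 2.02], [0.04, 2.7], [-1, 4.14], [0.28, 2.66], [-3.11, 3.11]. Speed limits (rad/s): [2.57, 2.57, 3.14, 3.14, 3.14, 3.14].

## Interface

Orientations are given as [roll, pitch, yaw] about the fixed x, y, z axes, in that order (R = Rz(yaw) Ry(pitch) Rx(roll)).
In Python, from cell import robot, read_camera, camera_params, nets gives the robot as it stands. The module is installed in compiled form; this text tells all that it offers.
- The arm moves only by the tool step_arm, never from a script. Its argument "steps" is a list of rows, each an object of numbers: "x", "y", "z": the shift along the tool's x, y, z as a fraction of full scale; "rx", "ry", "rz": the turn, a rotation vector about the tool's x, y, z as a fraction of full scale; "claw": the opening, from -1 (shut) to 1 (fully open). In form: [{"x": .., "y": .., "z": .., "rx": .., "ry": .., "rz": .., "claw": ..}, ...]. A call has 1 to 12 rows; each row is the pose to reach, as a shift and turn from the pose commanded when the call began, along the tool's axes at that moment; what a row does not reach only later rows make up. Full scale, the value 1, is 750 mm for a shift and pi/4 rad for a turn. A row lasts 1/12 s, in which the tool goes at most 41.7 mm and 7.16 degrees, less where a joint would pass 70% of its speed; a pose out of reach is approached as far as the arm can. A call with a number of a shift or a turn outside -1 to 1 is refused whole. A call with a gripper value outside its range is refused whole. The fingers move at their own pace and stop on an object; "squeeze" is the grip in N (left out, the last holds). Time passes only in rows, so rows that repeat a pose let the fingers close. It gives the time, the measured TCP pose, the force, the opening and the grip force at its end, in the units of the state.
- robot.observe(): the state, without advancing time (a new reading comes with each control period).
- read_camera(name): name is "scene" or "side" or "wrist"; returns (picture, depth): 400x640x3 uint8, blue, green, red; 400x640 float32, m along the optical axis (not along the pixel's ray), 0 where there is no reading.
- camera_params(name): a dict with "fx", "fy", "cx", "cy" (pixels), "k1" (the pictures are not rectified: a ray, as slopes to the right and down, at radius r is drawn at 1 + k1 r^2 times it, then the intrinsics apply), "R" (3x3) and "t" (3): a world point X has camera coordinates R X + t; the wrist camera has in their place "hand_eye" (4x4, takes a point from camera to tool coordinates, whose origin is the TCP and whose axes are the flange's). Camera axes: x right, y down, z forward; pixel columns grow to the right and rows downward; lengths in m; the calibration is good to about 2 mm. A picture is of the moment at which its call begins: read the wrist's pose just before it. camera_params takes no time and is no camera call.
- robot.hand_in(): hands the job in; it is judged then, once.
Trained networks look in the newest picture that a camera, given by its name, has taken for a name from the list of things; names that differ only in an ending like _2 or _b are one class to them, and where a whole thing is asked for, a point or a joint stands for the part that bears it (a point fixed in the world has none). Each returns a list of dicts, best first, with "conf" (0 to 1); they miss things now and then, are a little off and sometimes report something else, mostly with a low value. They report only what shows in the picture. A call takes as long as a camera call. They do not tell look-alikes from the thing itself.
- nets.masks_of(camera, query): "region" (400x640 bool, what is visible of it) and "box" ([left, top, right, bottom] in pixels, round what is visible of it).
- nets.landmark_of(camera, query): "pixel" ([row, column] in pixels: a listed point, or the origin of a listed thing).
The state is a dict: "time": time; "qpos": joint angles; "qvel": joint speeds; "joint_efforts": joint torques, N m; "tool_pos": TCP position; "tool_rot": TCP orientation; "contact_force": force on the tool from outside, world axes, zero at the start; "torque": the same for the moment, N m; "opening": finger opening in m; "grip_force": force on a finger pad.
Only numpy, scipy, OpenCV 4.12 (cv2) and the standard library are available. Lean on these libraries where they do the work, as an engineer would, in place of code of your own. Each camera call takes 0.05 s, during which the arm holds its last target. There are 200 camera calls.

## Task

The spice carousel has been left between two stations. With closed fingers push its upright post gently round, counter-clockwise seen from above, until the latch pin drops into the next slot and the tray stops dead with its empty cup on the side nearest the robot; do not force it against the latch. Then stand the loose spice jar upright in the empty cup, set down softly right to the cup's floor, let go, and leave everything else where it is.

Things in the scene. Friction and masses are not known exactly. Their poses are not given: they have to be found in the camera images.
- carousel: turning wooden tray, 202 mm dia, of the spice carousel, on a low fixed base; top 24 mm above the worktop. Origin on the turning axis, 16 mm above the worktop, z up. Turns with light friction (2 to 4 N at the post). In its frame the empty cup is at azimuth 180 deg, the post at 225 deg. Four slots in the steel ring round its rim, 90 deg apart. Press on it with 15 N at most; 25 N damages it
- empty_cup (a point): centre of the empty cup's inner floor, 27 mm above the worktop; axes as the carousel's. Four round cups, 58 mm from the turning axis, 90 deg apart: 52 mm outside, 47 mm inside dia, walls rise 19 mm above the floor. The other three hold fixed spice jars, 41 mm dia, tops 132 mm above the worktop
- post (a point): point on the axis of the push post, 91 mm above the worktop. Upright steel post, 10 mm dia with a 13 mm ball on top (its top at 120 mm), on the tray 75 mm from the turning axis; to be pushed sideways. It starts on the side nearest the robot; the empty cup follows it 45 deg behind (clockwise), so there is room for the fingers there
- latch (a joint): height (m) of the spring latch pin (steel, black knob, in a dark bracket at the back, 54 mm high): 0.007 riding on the ring, 0 dropped in a slot. It drops by itself at under 40 mm/s; the tray then stands dead, locked both ways with 2 mm of play at most. The bracket's place round the base is not reported (within 15 deg of the back): the next slot is 26 to 49 deg of counter-clockwise turning away
- mat: round cork mat, fixed, 236 mm dia, 4 mm thick, under the carousel and concentric with it. Origin at the centre of its underside on the worktop, axes as the world's: its -x side is the one nearest the robot
- jar: the loose spice jar: glass with a dark cap, 41 mm diameter, 105 mm high (cap from 84 mm up, 40 mm diameter), about 0.11 kg, standing on the worktop to the right of the carousel. Origin at the centre of its underside, z up
- salt: bystander: salt shaker, 44 mm dia, 90 high; origin at the centre of its underside
- egg_timer: bystander: red and white egg timer, 62 mm dia, 43 high; origin at the centre of its underside
- pepper_mill: bystander: turned wooden pepper mill, 58 mm dia, 170 high; origin at the centre of its underside
- tape: bystander: roll of tape lying flat, 104 mm dia, 25 high; origin at the centre of its underside
- mug: bystander: green mug on the hob, 90x120x97 mm; origin at the centre of its underside
There are look-alikes about, which are no part of the job. Leave any orange or pink look-alike of the jar alone.

How it is judged:
By the outcome, as a careful person would: the job done as asked, in the order asked, and still so for the second after the job is handed in, with the robot touching nothing.
It also fails if it takes over 72 s, if anything falls off the work surface, if the arm or the gripper's body presses on something with over 40 N, if the wrist force passes 120 N, or if a joint passes its speed limit or range.

## Working session

There is one attempt and no reset: what is moved stays moved. The work goes in short steps, Python scripts to look and compute and a tool call to move; the robot and the scene stay as the last step left them, time stands still between calls to the robot, and variables do not carry over. Pictures are saved under pics/ and viewed, at most 10 in all, crops included, and the job is handed in when it is done.

Besides the shell and the picture viewer there is one more tool, called after "Request:" by a JSON object that holds its "api" and its "payload", one argument or row to a line. step_arm: Moves the arm, as the interface text tells. Its arguments: {"type":"object","properties":{"steps":{"type":"array","items":{"type":"object","properties":{"x":{"type":"number","minimum":-1,"maximum":1},"y":{"type":"number","minimum":-1,"maximum":1},"z":{"type":"number","minimum":-1,"maximum":1},"rx":{"type":"number","minimum":-1,"maximum":1},"ry":{"type":"number","minimum":-1,"maximum":1},"rz":{"type":"number","minimum":-1,"maximum":1},"claw":{"type":"number"}}}},"squeeze":{"type":"number"}},"required":["steps"]}

```bash
mkdir -p pics; cat > h.py <<'E'
import numpy as np, cv2
from cell import robot, read_camera, camera_params, nets
from scipy.spatial.transform import Rotation as Rn
def pose():
    s=robot.observe(); return np.array(s['tool_pos']),Rn.from_euler('xyz',s['tool_rot']).as_matrix(),s
def ext(n,c):
    if 'R' in c: return np.array(c['R']),np.array(c['t'])
    p,R,_=pose(); H=np.array(c['hand_eye']); Rw=R@H[:3,:3]; tw=R@H[:3,3]+p
    return Rw.T,-Rw.T@tw
def slopes(c,u,v):
    x=(np.asarray(u,float)-c['cx'])/c['fx'];y=(np.asarray(v,float)-c['cy'])/c['fy'];X,Y=x,y
    for _ in range(10):
        f=1+c['k1']*(X*X+Y*Y);X,Y=x/f,y/f
    return X,Y
def world(n,u,v,d):
    c=camera_params(n);R,t=ext(n,c);X,Y=slopes(c,u,v);P=np.stack([X*d,Y*d,d+0*X],-1);return (P-t)@R
def atz(n,u,v,z):
    c=camera_params(n);R,t=ext(n,c);X,Y=slopes(c,u,v);D=np.stack([X,Y,1+0*X],-1)@R;o=-R.T@t
    return o+D*((z-o[2])/D[...,2])[...,None]
def proj(n,P):
    c=camera_params(n);R,t=ext(n,c);q=R@np.asarray(P)+t;x,y=q[:2]/q[2];f=1+c['k1']*(x*x+y*y)
    return c['fx']*x*f+c['cx'],c['fy']*y*f+c['cy']
def cloud(n):
    im,d=read_camera(n);v,u=np.mgrid[:400,:640];return im,d,world(n,u,v,d.astype(float))
E
cat > a.py <<'E'
from h import *
np.set_printoptions(precision=4,suppress=True)
p,R,s=pose();print(p,R,s['opening'])
for n in ['scene','side','wrist']:
    im,d,W=cloud(n);cv2.imwrite(f'pics/{n}0.png',im);np.savez(f'{n}0.npz',im=im,d=d,W=W)
    print('==',n,camera_params(n)['fx'])
    for q in ['carousel','jar','salt','egg_timer','pepper_mill','tape','mug','mat','latch','post']:
        for m in nets.masks_of(n,q)[:3]:
            r=m['region']&(d>0); 
            if r.sum()<5: continue
            w=W[r];print(q,round(m['conf'],2),np.array(m['box']).round(),'lo',np.percentile(w,2,axis=0),'hi',np.percentile(w,98,axis=0))
    for q in ['carousel','empty_cup','post','mat','jar']:
        for m in nets.landmark_of(n,q)[:2]:
            z={'carousel':.016,'empty_cup':.027,'post':.091,'mat':0,'jar':0}[q]
            print('L',q,round(m['conf'],2),np.array(m['pixel']).round(1),atz(n,m['pixel'][1],m['pixel'][0],z))
E
python3 a.py
```

```text
[0.5246 0.0001 0.226 ] [[-0.      1.     -0.0016]
 [ 1.      0.      0.0002]
 [ 0.0002 -0.0016 -1.    ]] 0.09176229319267704
== scene 368.31395404483504
carousel 0.78 [209. 146. 279. 218.] lo [ 0.4189 -0.0549  0.0094] hi [0.5968 0.1333 0.1327]
jar 0.88 [311. 193. 329. 231.] lo [ 0.5261 -0.2175  0.0079] hi [ 0.56   -0.1843  0.1059]
jar 0.74 [280. 210. 303. 249.] lo [ 0.448  -0.1985  0.006 ] hi [ 0.4822 -0.1661  0.1061]
jar 0.73 [330. 239. 349. 283.] lo [ 0.4279 -0.3421  0.0039] hi [ 0.4662 -0.3043  0.1096]
salt 0.65 [333. 189. 347. 218.] lo [ 0.6072 -0.2313  0.0038] hi [ 0.6369 -0.1966  0.0888]
egg_timer 0.75 [318. 173. 341. 196.] lo [ 0.6592 -0.1523  0.0026] hi [ 0.7254 -0.0992  0.0442]
pepper_mill 0.79 [346. 145. 366. 203.] lo [ 0.684  -0.225   0.0072] hi [ 0.7214 -0.1814  0.1605]
tape 0.82 [250. 242. 294. 287.] lo [ 0.3269 -0.2312  0.0008] hi [ 0.4205 -0.1335  0.0268]
mug 0.97 [397. 201. 433. 253.] lo [ 0.574  -0.4528  0.0048] hi [ 0.6905 -0.3722  0.1005]
mat 0.55 [207. 182. 287. 229.] lo [ 0.401  -0.0744  0.0004] hi [0.6127 0.1275 0.0066]
latch 0.3 [280. 205. 307. 244.] lo [ 0.448
[... 2458 characters left out ...]
  0.0385]
tape 0.58 [191. 279. 244. 348.] lo [ 0.3633 -0.2298 -0.0009] hi [ 0.4257 -0.143   0.0248]
tape 0.38 [203.  25. 407. 229.] lo [ 0.4254 -0.0455  0.0216] hi [0.6002 0.1325 0.1321]
mat 0.87 [204.  11. 416. 228.] lo [ 0.4007 -0.0717  0.0013] hi [0.6255 0.1556 0.0047]
latch 0.96 [395. 141. 419. 165.] lo [0.5954 0.019  0.0662] hi [0.6149 0.038  0.0766]
post 0.69 [203.  28. 409. 231.] lo [ 0.4257 -0.046   0.0216] hi [0.6001 0.1319 0.1321]
L carousel 0.76 [128.5 308. ] [0.511  0.0433 0.016 ]
L empty_cup 0.6 [ 87.  271.8] [0.4759 0.0853 0.027 ]
L post 0.7 [132.3 216.6] [0.4364 0.0477 0.091 ]
L jar 0.91 [303.2 277.7] [ 0.4685 -0.1805  0.    ]
L jar 0.91 [313.8 336.5] [ 0.5447 -0.1966  0.    ]
```

```bash
python3 - <<'E'
import cv2,numpy as np
w=cv2.imread('pics/wrist0.png');s=cv2.imread('pics/scene0.png')
a=cv2.resize(w[0:400,180:440],(390,600));b=cv2.resize(s[130:295,200:400],None,fx=2.05,fy=3.63*0.5)
c=cv2.resize(s[185:290,270:360],(410,300))
b=cv2.resize(s[130:295,200:425],(410,300))
cv2.imwrite('pics/m1.png',np.hstack([a,np.vstack([b,c])]))
E
```

```text
(no output)
```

View pics/m1.png

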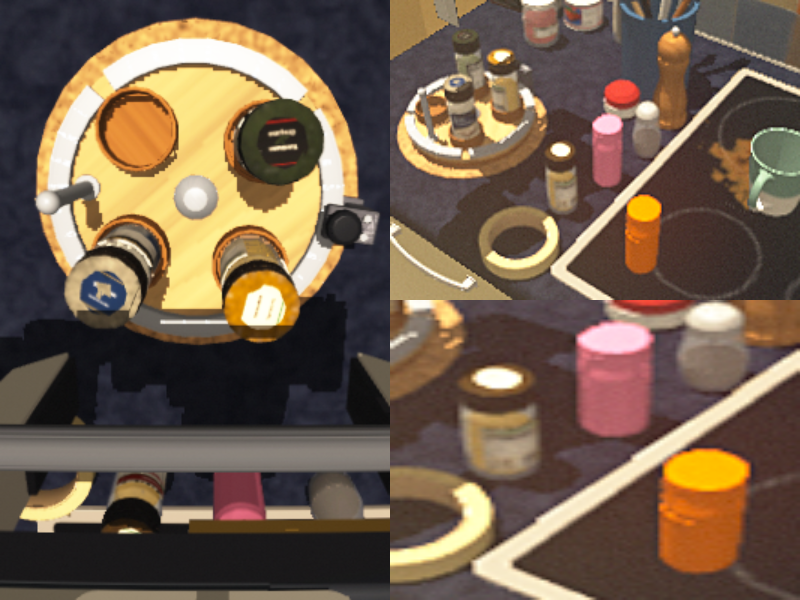

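Jar candidates in the scene picture are glass with a dark cap at (291,230), pink at (320,212) and orange at (340,261). The first fits the description, and the crop confirms it. In the wrist view the post is on the robot's side, the cup is clockwise of it, and the latch is at the back near (407,153).

```bash
cat > b.py <<'E'
from h import *
from scipy.optimize import least_squares
np.set_printoptions(precision=4,suppress=True)
def circ(P,r=None):
    f=(lambda q:np.hypot(P[:,0]-q[0],P[:,1]-q[1])-(r or q[2]))
    return least_squares(f,[*P.mean(0)[:2],r or .1],loss='soft_l1',f_scale=.002).x
z=np.load('wrist0.npz');W=z['W'];im=z['im'];d=z['d']
Z=W[...,2];ok=d>0
# mat outer edge
hsv=cv2.cvtColor(im,cv2.COLOR_BGR2HSV).astype(int)
c0=np.array([.513,.044])
def azr(c): return np.degrees(np.arctan2(W[...,1]-c[1],W[...,0]-c[0]))%360,np.hypot(W[...,0]-c[0],W[...,1]-c[1])
# tray edge: outermost points with z>.013
az,r=azr(c0)
m=ok&(Z>.018)&(Z<.032)&(r<.125)
E=[];M=[]
mm=ok&(r<.14)&(Z>.002)&(Z<.009)&(hsv[...,1]>60)&(hsv[...,0]<30)
for a in range(0,360,4):
    s=m&(abs(az-a)<2); t=mm&(abs(az-a)<2)
    if s.sum()>5: i=np.argmax(np.where(s,r,0));E.append(W.reshape(-1,3)[i])
    if t.sum()>5: i=np.argmax(np.where(t,r,0));M.append(W.reshape(-1,3)[i])
print('tray',circ(np.array(E)),len(E),'fixed',circ(np.array(E),.101)); print('mat',circ(np.array(M)),circ(np.array(M),.118))
c=circ(np.array(E),.101)[:2]
b=ok&(Z>.105)&(np.hypot(W[...,0]-.437,W[...,1]-.048)<.02);B=W[b];print('ball',B.mean(0),B.max(0)-B.min(0),B[:,2].max(),b.sum())
for n in ['scene','side']:
    q=np.load(n+'0.npz')['W'];k=(q[...,2]>.1)&(np.hypot(q[...,0]-.437,q[...,1]-.048)<.018);print(n,'ball',q[k].mean(0),k.sum())
az,r=azr(c)
g=cv2.cvtColor(im,cv2.COLOR_BGR2GRAY)
ring=ok&(r>.088)&(r<.098)&(Z>.01)&(Z<.035)
sat=hsv[...,1]
print('ring sat by az')
print([(a,int(np.median(sat[ring&(abs(az-a)<1.5)])),round(float(np.median(Z[ring&(abs(az-a)<1.5)])),3)) for a in range(0,360,3) if (ring&(abs(az-a)<1.5)).sum()>2])
L=W[ok&(Z>.04)&(Z<.09)&(np.hypot(W[...,0]-.605,W[...,1]-.028)<.03)];print('latch',L.mean(0),len(L))
cup=W[ok&(Z>.036)&(Z<.052)&(r<.09)&(az>100)&(az<165)];print('cup rim',circ(cup),len(cup))
for n,zf in [('scene',0),('side',0)]:
    q=np.load(n+'0.npz')['W'];J=q[(q[...,2]>.088)&(q[...,2]<.115)&(np.hypot(q[...,0]-.468,q[...,1]+.182)<.03)];t=J[J[:,2]>np.percentile(J[:,2],50)];print('jar cap',circ(J,.020),circ(J),J.mean(0),t.mean(0),J.max(0),len(J))
E
python3 b.py
```

```text
tray [0.5136 0.0423 0.0992] 90 fixed [0.5136 0.0415 0.101 ]
mat [0.5135 0.0412 0.1173] [0.5136 0.0409 0.118 ]
ball [0.4461 0.0374 0.2854] [0.0202 0.0244 0.2113] 0.3164517148313183 2123
scene ball [0.4377 0.0394 0.2145] 57
side ball [0.435  0.0414 0.2729] 52
ring sat by az
[(0, 14, 0.031), (3, 12, 0.031), (6, 12, 0.031), (9, 13, 0.031), (12, 12, 0.031), (15, 11, 0.031), (18, 12, 0.031), (21, 12, 0.031), (24, 12, 0.031), (27, 11, 0.031), (30, 12, 0.031), (33, 11, 0.031), (36, 53, 0.028), (39, 137, 0.023), (42, 131, 0.023), (45, 8, 0.031), (48, 7, 0.031), (51, 6, 0.031), (54, 6, 0.031), (57, 5, 0.031), (60, 4, 0.031), (63, 4, 0.031), (66, 4, 0.031), (69, 4, 0.031), (72, 3, 0.031), (75, 3, 0.031), (78, 3, 0.031), (81, 2, 0.031), (84, 1, 0.031), (87, 2, 0.031), (90, 2, 0.031), (93, 2, 0.031), (96, 2, 0.031), (99, 3, 0.031), (102, 3, 0.031), (105, 2, 0.031), (108, 4, 0.031), (111, 4, 0.031), (114, 4, 0.031), (117, 4, 0.031), (120, 5, 0.031), (123, 6, 0.031), (126, 14, 0.03), (129, 118, 0.023), (132, 117, 0.023), (135, 8, 0.031), (138, 8, 0.031), (141, 9, 0.031), (144, 9, 0.031), (147, 10, 
[... 519 characters left out ...]
0.031), (273, 28, 0.031), (276, 28, 0.031), (279, 28, 0.031), (282, 28, 0.031), (285, 35, 0.031), (318, 15, 0.031), (321, 14, 0.031), (324, 14, 0.031), (327, 14, 0.031), (330, 14, 0.031), (333, 14, 0.031), (336, 14, 0.031), (339, 15, 0.031), (342, 28, 0.031), (345, 28, 0.031), (348, 28, 0.031), (351, 26, 0.03), (354, 29, 0.032), (357, 19, 0.031)]
latch [0.6107 0.0287 0.0638] 871
cup rim [0.477  0.0858 0.0242] 575
jar cap [ 0.4689 -0.1777  0.02  ] [ 0.4654 -0.1803  0.0155] [ 0.4637 -0.1818  0.1014] [ 0.4671 -0.1784  0.1049] [ 0.4878 -0.1601  0.1068] 232
jar cap [ 0.4676 -0.1815  0.02  ] [ 0.4644 -0.1818  0.0154] [ 0.4632 -0.1821  0.1039] [ 0.4662 -0.1815  0.1074] [ 0.4871 -0.162   0.1116] 180
```

Request:
{"api": "step_arm", "payload": {
  "steps": [
    {"x": 0.033, "y": -0.04, "z": 0, "claw": -1},
    {"x": 0.065, "y": -0.08, "z": 0, "claw": -1},
    {"x": 0.0973, "y": -0.1173, "z": 0, "claw": -1},
    {"x": 0.0973, "y": -0.1173, "z": 0, "claw": -1},
    {"x": 0.0973, "y": -0.1173, "z": 0, "claw": -1},
    {"x": 0.0973, "y": -0.1173, "z": 0, "claw": -1},
    {"x": 0.0973, "y": -0.1173, "z": 0, "claw": -1},
    {"x": 0.0973, "y": -0.1173, "z": 0.05, "claw": -1},
    {"x": 0.0973, "y": -0.1173, "z": 0.1, "claw": -1},
    {"x": 0.0973, "y": -0.1173, "z": 0.15, "claw": -1},
    {"x": 0.0973, "y": -0.1173, "z": 0.184, "claw": -1},
    {"x": 0.0973, "y": -0.1173, "z": 0.184, "claw": -1}
  ]
}}

```text
$.steps[0]: bad value
```

Request:
{"api": "step_arm", "payload": {
  "steps": [
    {"x": 0.033, "y": -0.04, "z": 0.0, "rx": 0.0, "ry": 0.0, "rz": 0.0, "claw": -1.0},
    {"x": 0.065, "y": -0.08, "z": 0.0, "rx": 0.0, "ry": 0.0, "rz": 0.0, "claw": -1.0},
    {"x": 0.0973, "y": -0.1173, "z": 0.0, "rx": 0.0, "ry": 0.0, "rz": 0.0, "claw": -1.0}
  ]
}}

```text
time: 2.65
tool_pos: [0.4356, 0.0734, 0.2263]
tool_rot: [-3.141, -0.0, 1.569]
contact_force: [-0.1, 0.6, 0.7]
opening: 0.0764
grip_force: 0.0
```

Request:
{"api": "step_arm", "payload": {
  "steps": [
    {"x": 0.0, "y": 0.0, "z": 0.0, "rx": 0.0, "ry": 0.0, "rz": 0.0, "claw": -1.0},
    {"x": 0.0, "y": 0.0, "z": 0.0, "rx": 0.0, "ry": 0.0, "rz": 0.0, "claw": -1.0},
    {"x": 0.0, "y": 0.0, "z": 0.0, "rx": 0.0, "ry": 0.0, "rz": 0.0, "claw": -1.0},
    {"x": 0.0, "y": 0.0, "z": 0.0, "rx": 0.0, "ry": 0.0, "rz": 0.0, "claw": -1.0},
    {"x": 0.0, "y": 0.0, "z": 0.02, "rx": 0.0, "ry": 0.0, "rz": 0.0, "claw": -1.0},
    {"x": 0.0, "y": 0.0, "z": 0.04, "rx": 0.0, "ry": 0.0, "rz": 0.0, "claw": -1.0},
    {"x": 0.0, "y": 0.0, "z": 0.06, "rx": 0.0, "ry": 0.0, "rz": 0.0, "claw": -1.0},
    {"x": 0.0, "y": 0.0, "z": 0.08, "rx": 0.0, "ry": 0.0, "rz": 0.0, "claw": -1.0},
    {"x": 0.0, "y": 0.0, "z": 0.11, "rx": 0.0, "ry": 0.0, "rz": 0.0, "claw": -1.0},
    {"x": 0.0, "y": 0.0, "z": 0.14, "rx": 0.0, "ry": 0.0, "rz": 0.0, "claw": -1.0},
    {"x": 0.0, "y": 0.0, "z": 0.17, "rx": 0.0, "ry": 0.0, "rz": 0.0, "claw": -1.0},
    {"x": 0.0, "y": 0.0, "z": 0.184, "rx": 0.0, "ry": 0.0, "rz": 0.0, "claw": -1.0}
  ]
}}

```text
time: 3.65
tool_pos: [0.4366, 0.0722, 0.0861]
tool_rot: [-3.138, 0.0, 1.569]
contact_force: [-0.5, 0.1, -0.5]
opening: 0.0008
grip_force: 0.0
```

```bash
cat > arc.py <<'E'
# rows of the push: tool TCP follows the tray, offset g behind the post
import sys,json
from h import *
a0,a1,n,g=map(float,sys.argv[1:5]) # post azimuth start..end, rows, gap centre-to-centre
c=np.array([.5136,.0415]);p,R,s=pose()
if len(sys.argv)>5: p=np.array(eval(sys.argv[5]))
y0=float(np.degrees(np.arctan2(R[1,1],R[0,1])))  # tool y azimuth in world
for a in np.linspace(a0,a1,int(n)+1)[1:]:
    t=np.radians(a);rad=np.array([np.cos(t),np.sin(t)]);tan=np.array([-rad[1],rad[0]])
    P=c+.075*rad-g*tan; d=R.T@np.array([*(P-p[:2]),0]); ang=(a-180)-y0
    print(f'az {a:.1f} TCP {P.round(4)} x {d[0]/.75:.4f} y {d[1]/.75:.4f} rz {-ang/45:.3f}')
E
python3 - <<'E'
from h import *
p,R,s=pose();print(p.round(4),s['opening'],s['contact_force'],s['time'])
E
python3 arc.py 174.6 216 36 0.0145
```

```text
[0.4366 0.0722 0.0861] 0.0008075670639209119 [-0.5259663   0.05513091 -0.50367026] 3.65
az 175.8 TCP [0.4399 0.0615] x -0.0142 y 0.0044 rz 0.093
az 176.9 TCP [0.4395 0.06  ] x -0.0162 y 0.0039 rz 0.067
az 178.0 TCP [0.4391 0.0585] x -0.0182 y 0.0034 rz 0.041
az 179.2 TCP [0.4388 0.057 ] x -0.0202 y 0.0030 rz 0.016
az 180.3 TCP [0.4385 0.0555] x -0.0222 y 0.0026 rz -0.010
az 181.5 TCP [0.4382 0.054 ] x -0.0242 y 0.0023 rz -0.035
az 182.7 TCP [0.438  0.0525] x -0.0262 y 0.0020 rz -0.061
az 183.8 TCP [0.4378 0.051 ] x -0.0282 y 0.0017 rz -0.086
az 184.9 TCP [0.4376 0.0495] x -0.0303 y 0.0014 rz -0.112
az 186.1 TCP [0.4375 0.0479] x -0.0323 y 0.0013 rz -0.137
az 187.2 TCP [0.4374 0.0464] x -0.0343 y 0.0011 rz -0.163
az 188.4 TCP [0.4373 0.0449] x -0.0364 y 0.0010 rz -0.189
az 189.5 TCP [0.4372 0.0434] x -0.0384 y 0.0009 rz -0.214
az 190.7 TCP [0.4372 0.0418] x -0.0405 y 0.0009 rz -0.240
az 191.8 TCP [0.4372 0.0403] x -0.0425 y 0.0009 rz -0.265
az 193.0 TCP [0.4373 0.0388] x -0.0445 y 0.0010 rz -0.291
az 194.2 TCP [0.4373 0.0372] x -0.0466 y 0.0011 rz -0.316
az 195.3 TCP [0.4374 0.0357] x
[... 371 characters left out ...]
.495
az 203.3 TCP [0.439  0.0251] x -0.0628 y 0.0033 rz -0.521
az 204.5 TCP [0.4393 0.0236] x -0.0648 y 0.0038 rz -0.546
az 205.7 TCP [0.4397 0.0221] x -0.0667 y 0.0043 rz -0.572
az 206.8 TCP [0.4401 0.0206] x -0.0687 y 0.0048 rz -0.597
az 207.9 TCP [0.4406 0.0192] x -0.0707 y 0.0054 rz -0.623
az 209.1 TCP [0.441  0.0177] x -0.0726 y 0.0060 rz -0.649
az 210.2 TCP [0.4415 0.0162] x -0.0746 y 0.0067 rz -0.674
az 211.4 TCP [0.442  0.0148] x -0.0765 y 0.0074 rz -0.700
az 212.6 TCP [0.4426 0.0134] x -0.0784 y 0.0081 rz -0.725
az 213.7 TCP [0.4432 0.012 ] x -0.0803 y 0.0089 rz -0.751
az 214.8 TCP [0.4438 0.0105] x -0.0822 y 0.0097 rz -0.776
az 216.0 TCP [0.4444 0.0091] x -0.0840 y 0.0106 rz -0.802
```

Request:
{"api": "step_arm", "payload": {
  "steps": [
    {"x": -0.002, "y": 0.001, "z": 0.0, "rx": 0.0, "ry": 0.0, "rz": 0.0, "claw": -1.0},
    {"x": -0.004, "y": 0.001, "z": 0.0, "rx": 0.0, "ry": 0.0, "rz": 0.0, "claw": -1.0},
    {"x": -0.006, "y": 0.002, "z": 0.0, "rx": 0.0, "ry": 0.0, "rz": 0.0, "claw": -1.0},
    {"x": -0.008, "y": 0.002, "z": 0.0, "rx": 0.0, "ry": 0.0, "rz": 0.0, "claw": -1.0},
    {"x": -0.01, "y": 0.003, "z": 0.0, "rx": 0.0, "ry": 0.0, "rz": 0.0, "claw": -1.0},
    {"x": -0.012, "y": 0.003, "z": 0.0, "rx": 0.0, "ry": 0.0, "rz": 0.0, "claw": -1.0},
    {"x": -0.014, "y": 0.003, "z": 0.0, "rx": 0.0, "ry": 0.0, "rz": 0.0, "claw": -1.0},
    {"x": -0.016, "y": 0.003, "z": 0.0, "rx": 0.0, "ry": 0.0, "rz": 0.0, "claw": -1.0},
    {"x": -0.018, "y": 0.003, "z": 0.0, "rx": 0.0, "ry": 0.0, "rz": 0.0, "claw": -1.0},
    {"x": -0.02, "y": 0.003, "z": 0.0, "rx": 0.0, "ry": 0.0, "rz": 0.0, "claw": -1.0},
    {"x": -0.022, "y": 0.003, "z": 0.0, "rx": 0.0, "ry": 0.0, "rz": 0.0, "claw": -1.0},
    {"x": -0.024, "y": 0.002, "z": 0.0, "rx": 0.0, "ry": 0.0, "rz": -0.035, "claw": -1.0}
  ]
}}

```text
time: 4.65
tool_pos: [0.4389, 0.0559, 0.0893]
tool_rot: [3.14, -0.002, 1.598]
contact_force: [0.7, 6.8, 2.5]
opening: 0.0006
grip_force: 3.3
```

```bash
python3 arc.py 181.5 195.3 12 0.0145
```

```text
az 182.7 TCP [0.438  0.0525] x -0.0044 y -0.0012 rz -0.024
az 183.8 TCP [0.4378 0.051 ] x -0.0065 y -0.0016 rz -0.050
az 184.9 TCP [0.4376 0.0495] x -0.0085 y -0.0019 rz -0.075
az 186.1 TCP [0.4375 0.0479] x -0.0105 y -0.0021 rz -0.101
az 187.2 TCP [0.4374 0.0464] x -0.0125 y -0.0023 rz -0.127
az 188.4 TCP [0.4373 0.0449] x -0.0146 y -0.0025 rz -0.152
az 189.6 TCP [0.4372 0.0434] x -0.0166 y -0.0026 rz -0.178
az 190.7 TCP [0.4372 0.0418] x -0.0187 y -0.0027 rz -0.203
az 191.9 TCP [0.4372 0.0403] x -0.0207 y -0.0027 rz -0.229
az 193.0 TCP [0.4373 0.0388] x -0.0228 y -0.0027 rz -0.254
az 194.2 TCP [0.4373 0.0372] x -0.0248 y -0.0027 rz -0.280
az 195.3 TCP [0.4374 0.0357] x -0.0268 y -0.0026 rz -0.305
```

Request:
{"api": "step_arm", "payload": {
  "steps": [
    {"x": -0.002, "y": -0.0005, "z": 0.0, "rx": 0.0, "ry": 0.0, "rz": -0.025, "claw": -1.0},
    {"x": -0.004, "y": -0.001, "z": 0.0, "rx": 0.0, "ry": 0.0, "rz": -0.05, "claw": -1.0},
    {"x": -0.006, "y": -0.0015, "z": 0.0, "rx": 0.0, "ry": 0.0, "rz": -0.075, "claw": -1.0},
    {"x": -0.008, "y": -0.002, "z": 0.0, "rx": 0.0, "ry": 0.0, "rz": -0.1, "claw": -1.0},
    {"x": -0.01, "y": -0.002, "z": 0.0, "rx": 0.0, "ry": 0.0, "rz": -0.125, "claw": -1.0},
    {"x": -0.012, "y": -0.0025, "z": 0.0, "rx": 0.0, "ry": 0.0, "rz": -0.15, "claw": -1.0},
    {"x": -0.014, "y": -0.0025, "z": 0.0, "rx": 0.0, "ry": 0.0, "rz": -0.175, "claw": -1.0},
    {"x": -0.016, "y": -0.0025, "z": 0.0, "rx": 0.0, "ry": 0.0, "rz": -0.2, "claw": -1.0},
    {"x": -0.018, "y": -0.0025, "z": 0.0, "rx": 0.0, "ry": 0.0, "rz": -0.22, "claw": -1.0},
    {"x": -0.02, "y": -0.0025, "z": 0.0, "rx": 0.0, "ry": 0.0, "rz": -0.24, "claw": -1.0},
    {"x": -0.022, "y": -0.0025, "z": 0.0, "rx": 0.0, "ry": 0.0, "rz": -0.26, "claw": -1.0},
    {"x": -0.024, "y": -0.0025, "z": 0.0, "rx": 0.0, "ry": 0.0, "rz": -0.28, "claw": -1.0}
  ]
}}

```text
time: 5.65
tool_pos: [0.4374, 0.0379, 0.0893]
tool_rot: [3.14, -0.001, 1.819]
contact_force: [0.6, 7.4, 2.6]
opening: 0.0002
grip_force: 3.1
```

```bash
cat > tray.py <<'E'
from h import *
np.set_printoptions(precision=4,suppress=True)
c=np.array([.5136,.0415])
for n in ['wrist','scene','side']:
    im,d,W=cloud(n);Z=W[...,2]
    r=np.hypot(W[...,0]-c[0],W[...,1]-c[1]);az=np.degrees(np.arctan2(W[...,1]-c[1],W[...,0]-c[0]))%360
    hsv=cv2.cvtColor(im,cv2.COLOR_BGR2HSV)
    if n=='wrist':
        sl=(d>0)&(r>.089)&(r<.097)&(Z>.018)&(Z<.0265);a=az[sl]
        h,e=np.histogram(a,np.arange(0,361,2));print('slot bins',[(int(e[i]),int(k)) for i,k in enumerate(h) if k>3])
    p=W[(d>0)&(Z>.04)&(Z<.118)&(r>.065)&(r<.09)&(az>165)&(az<240)]
    for m in nets.landmark_of(n,'post')[:1]: q=atz(n,m['pixel'][1],m['pixel'][0],.091);print(n,'post',m['conf'],q,np.degrees(np.arctan2(*(q[:2]-c)[::-1]))%360)
    for m in nets.landmark_of(n,'empty_cup')[:1]: q=atz(n,m['pixel'][1],m['pixel'][0],.027);print(n,'cup',m['conf'],q,np.degrees(np.arctan2(*(q[:2]-c)[::-1]))%360)
    cv2.imwrite(f'pics/{n}_t.png',im)
E
python3 tray.py;python3 arc.py 195 206.5 12 0.0145
```

```text
slot bins [(54, 41), (56, 56), (58, 49), (146, 54), (148, 66), (150, 61), (152, 50)]
wrist cup 0.77 [0.4639 0.0695 0.027 ] 150.55971394131836
scene post 0.58 [0.4317 0.0039 0.091 ] 204.67520414750385
scene cup 0.57 [0.4656 0.0696 0.027 ] 149.6942980287762
side post 0.77 [0.442  0.0198 0.091 ] 196.8596133499965
side cup 0.88 [0.4602 0.0675 0.027 ] 154.0074944170939
az 196.0 TCP [0.4375 0.0348] x -0.0029 y -0.0004 rz -0.040
az 196.9 TCP [0.4376 0.0335] x -0.0046 y -0.0007 rz -0.061
az 197.9 TCP [0.4378 0.0323] x -0.0063 y -0.0009 rz -0.082
az 198.8 TCP [0.4379 0.031 ] x -0.0080 y -0.0011 rz -0.104
az 199.8 TCP [0.4381 0.0297] x -0.0097 y -0.0013 rz -0.125
az 200.8 TCP [0.4383 0.0285] x -0.0114 y -0.0014 rz -0.146
az 201.7 TCP [0.4386 0.0272] x -0.0131 y -0.0015 rz -0.168
az 202.7 TCP [0.4388 0.026 ] x -0.0148 y -0.0016 rz -0.189
az 203.6 TCP [0.4391 0.0247] x -0.0165 y -0.0017 rz -0.210
az 204.6 TCP [0.4394 0.0235] x -0.0182 y -0.0017 rz -0.231
az 205.5 TCP [0.4397 0.0222] x -0.0199 y -0.0017 rz -0.253
az 206.5 TCP [0.44  0.021] x -0.0216 y -0.0017 rz -0.274
```

Request:
{"api": "step_arm", "payload": {
  "steps": [
    {"x": -0.0018, "y": -0.0004, "z": 0.0, "rx": 0.0, "ry": 0.0, "rz": -0.03, "claw": -1.0},
    {"x": -0.0036, "y": -0.0007, "z": 0.0, "rx": 0.0, "ry": 0.0, "rz": -0.05, "claw": -1.0},
    {"x": -0.0054, "y": -0.0009, "z": 0.0, "rx": 0.0, "ry": 0.0, "rz": -0.075, "claw": -1.0},
    {"x": -0.0072, "y": -0.0011, "z": 0.0, "rx": 0.0, "ry": 0.0, "rz": -0.1, "claw": -1.0},
    {"x": -0.009, "y": -0.0013, "z": 0.0, "rx": 0.0, "ry": 0.0, "rz": -0.12, "claw": -1.0},
    {"x": -0.0108, "y": -0.0014, "z": 0.0, "rx": 0.0, "ry": 0.0, "rz": -0.145, "claw": -1.0},
    {"x": -0.0126, "y": -0.0015, "z": 0.0, "rx": 0.0, "ry": 0.0, "rz": -0.165, "claw": -1.0},
    {"x": -0.0144, "y": -0.0016, "z": 0.0, "rx": 0.0, "ry": 0.0, "rz": -0.19, "claw": -1.0},
    {"x": -0.0162, "y": -0.0017, "z": 0.0, "rx": 0.0, "ry": 0.0, "rz": -0.21, "claw": -1.0},
    {"x": -0.018, "y": -0.0017, "z": 0.0, "rx": 0.0, "ry": 0.0, "rz": -0.23, "claw": -1.0},
    {"x": -0.0198, "y": -0.0017, "z": 0.0, "rx": 0.0, "ry": 0.0, "rz": -0.25, "claw": -1.0},
    {"x": -0.0216, "y": -0.0017, "z": 0.0, "rx": 0.0, "ry": 0.0, "rz": -0.275, "claw": -1.0}
  ]
}}

```text
time: 7.1
tool_pos: [0.4394, 0.0215, 0.0888]
tool_rot: [-3.141, -0.001, 2.035]
contact_force: [-1.5, 6.6, 4.7]
opening: 0.0006
grip_force: 3.5
```

```bash
python3 tray.py | head -2;python3 arc.py 206.5 218 12 0.0145
```

```text
slot bins [(66, 23), (68, 64), (70, 55), (72, 5), (158, 46), (160, 64), (162, 62), (164, 55)]
wrist cup 0.58 [0.4586 0.0616 0.027 ] 159.8981234941177
az 207.5 TCP [0.4404 0.0198] x -0.0017 y 0.0001 rz -0.020
az 208.4 TCP [0.4407 0.0186] x -0.0034 y -0.0002 rz -0.042
az 209.4 TCP [0.4411 0.0173] x -0.0051 y -0.0005 rz -0.063
az 210.3 TCP [0.4415 0.0161] x -0.0068 y -0.0007 rz -0.084
az 211.3 TCP [0.442  0.0149] x -0.0084 y -0.0009 rz -0.106
az 212.2 TCP [0.4424 0.0137] x -0.0101 y -0.0011 rz -0.127
az 213.2 TCP [0.4429 0.0126] x -0.0118 y -0.0012 rz -0.148
az 214.2 TCP [0.4434 0.0114] x -0.0135 y -0.0013 rz -0.169
az 215.1 TCP [0.4439 0.0102] x -0.0152 y -0.0014 rz -0.191
az 216.1 TCP [0.4444 0.009 ] x -0.0169 y -0.0015 rz -0.212
az 217.0 TCP [0.445  0.0079] x -0.0186 y -0.0015 rz -0.233
az 218.0 TCP [0.4456 0.0068] x -0.0204 y -0.0015 rz -0.255
```

Request:
{"api": "step_arm", "payload": {
  "steps": [
    {"x": -0.0012, "y": 0.0, "z": 0.0, "rx": 0.0, "ry": 0.0, "rz": -0.015, "claw": -1.0},
    {"x": -0.0024, "y": -0.0001, "z": 0.0, "rx": 0.0, "ry": 0.0, "rz": -0.03, "claw": -1.0},
    {"x": -0.0036, "y": -0.0002, "z": 0.0, "rx": 0.0, "ry": 0.0, "rz": -0.045, "claw": -1.0},
    {"x": -0.0048, "y": -0.0004, "z": 0.0, "rx": 0.0, "ry": 0.0, "rz": -0.06, "claw": -1.0},
    {"x": -0.006, "y": -0.0006, "z": 0.0, "rx": 0.0, "ry": 0.0, "rz": -0.075, "claw": -1.0},
    {"x": -0.0072, "y": -0.0007, "z": 0.0, "rx": 0.0, "ry": 0.0, "rz": -0.09, "claw": -1.0},
    {"x": -0.0084, "y": -0.0008, "z": 0.0, "rx": 0.0, "ry": 0.0, "rz": -0.105, "claw": -1.0},
    {"x": -0.0096, "y": -0.001, "z": 0.0, "rx": 0.0, "ry": 0.0, "rz": -0.12, "claw": -1.0}
  ]
}}

```text
time: 8.22
tool_pos: [0.4416, 0.0146, 0.0886]
tool_rot: [-3.141, -0.002, 2.129]
contact_force: [-3.8, 5.8, 4.9]
opening: 0.0009
grip_force: 3.4
```

Request:
{"api": "step_arm", "payload": {
  "steps": [
    {"x": -0.0012, "y": 0.0, "z": 0.0, "rx": 0.0, "ry": 0.0, "rz": -0.015, "claw": -1.0},
    {"x": -0.0024, "y": -0.0001, "z": 0.0, "rx": 0.0, "ry": 0.0, "rz": -0.03, "claw": -1.0}
  ]
}}

```text
time: 8.38
tool_pos: [0.4428, 0.0124, 0.0885]
tool_rot: [-3.14, -0.0, 2.153]
contact_force: [-0.7, -0.5, -0.1]
opening: 0.0004
grip_force: 0.2
```

```bash
python3 tray.py; python3 - <<'E'
import cv2,numpy as np
a=cv2.resize(cv2.imread('pics/wrist_t.png'),(800,500))
cv2.imwrite('pics/m2.png',a)
from h import *
print(pose()[2]['contact_force'])
for m in nets.masks_of('wrist','latch')[:2]:print(m['conf'],m['box'])
E
```

```text
slot bins [(74, 41), (76, 60), (78, 54), (166, 45), (168, 62), (170, 66), (172, 60)]
wrist cup 0.9 [0.4587 0.0511 0.027 ] 170.0896621557859
scene post 0.66 [ 0.4596 -0.0091  0.091 ] 223.10435717392357
scene cup 0.81 [0.4699 0.0636 0.027 ] 153.14225883088034
side post 0.62 [ 0.4393 -0.0005  0.091 ] 209.4527486932505
side cup 0.91 [0.4583 0.0402 0.027 ] 181.3148805545121
[-0.38637672 -0.74104097 -0.95451478]
```

View pics/m2.png

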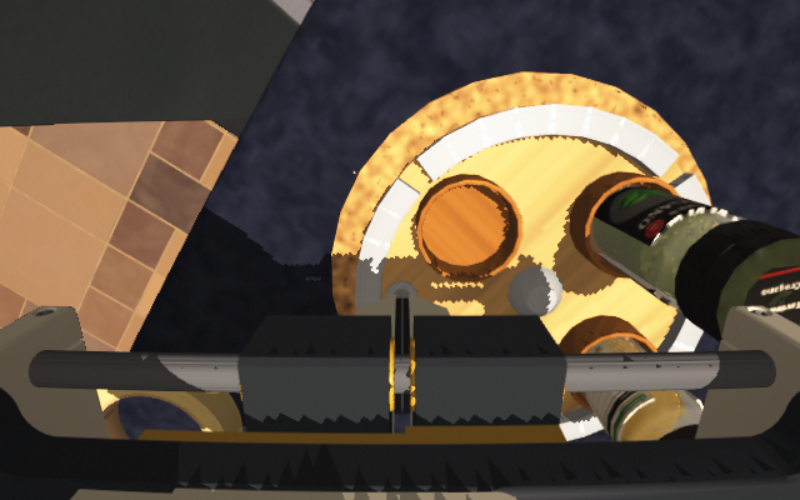

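The wrist view shows the empty cup at pixel (468,228) of the enlarged picture, on the robot's side, with a slot in line with it at about 170 deg. The force has gone to zero, so I'm checking whether the pin has dropped.

```bash
python3 - <<'E'
from h import *
for n in ['scene','side']:
    im,d,W=cloud(n);W0=np.load(n+'0.npz')['W']
    for k,w in (('before',W0),('now',W)):
        q=w[(np.hypot(w[...,0]-.605,w[...,1]-.0285)<.016)&(w[...,2]>.035)&(w[...,2]<.1)]
        print(n,k,len(q),np.sort(q[:,2])[-8:].round(4) if len(q) else '')
    for m in nets.masks_of(n,'latch')[:2]:print(m['conf'],m['box'])
E
```

```text
scene before 32 [0.073  0.0736 0.0742 0.0749 0.076  0.0762 0.0766 0.0767]
scene now 75 [0.07   0.0701 0.0702 0.0706 0.0709 0.0711 0.0714 0.0722]
0.42 [263.6, 165.4, 272.4, 171.1]
side before 10 [0.037  0.0372 0.0727 0.074  0.0742 0.0746 0.0766 0.0779]
side now 25 [0.0667 0.0685 0.0686 0.0692 0.0699 0.0706 0.0711 0.0723]
0.7 [306.3, 172.5, 325.2, 192.8]
```

Request:
{"api": "step_arm", "payload": {
  "steps": [
    {"x": -0.0008, "y": 0.0, "z": 0.0, "rx": 0.0, "ry": 0.0, "rz": -0.008, "claw": -1.0},
    {"x": -0.0016, "y": 0.0, "z": 0.0, "rx": 0.0, "ry": 0.0, "rz": -0.015, "claw": -1.0}
  ]
}}

```text
time: 9.25
tool_pos: [0.444, 0.0116, 0.0887]
tool_rot: [-3.142, -0.0, 2.164]
contact_force: [-0.5, 1.2, -0.6]
opening: 0.0003
grip_force: 0.5
```

The knob is 5 to 7 mm lower, so the pin is in the slot. Backing off and rising.

Request:
{"api": "step_arm", "payload": {
  "steps": [
    {"x": 0.01, "y": 0.0, "z": 0.0, "rx": 0.0, "ry": 0.0, "rz": 0.0, "claw": -1.0},
    {"x": 0.015, "y": 0.0, "z": 0.0, "rx": 0.0, "ry": 0.0, "rz": 0.0, "claw": -1.0},
    {"x": 0.015, "y": 0.0, "z": -0.04, "rx": 0.0, "ry": 0.0, "rz": 0.0, "claw": -1.0},
    {"x": 0.015, "y": 0.0, "z": -0.09, "rx": 0.0, "ry": 0.0, "rz": 0.0, "claw": -1.0},
    {"x": 0.015, "y": 0.0, "z": -0.14, "rx": 0.0, "ry": 0.0, "rz": 0.0, "claw": 0.0},
    {"x": 0.015, "y": 0.0, "z": -0.19, "rx": 0.0, "ry": 0.0, "rz": 0.0, "claw": 0.8}
  ]
}}

```text
time: 9.75
tool_pos: [0.4368, 0.0215, 0.2328]
tool_rot: [-3.141, -0.001, 2.164]
contact_force: [1.7, -0.5, -0.8]
opening: 0.0098
grip_force: 0.0
```

```bash
cat > go.py <<'E'
# full-scale numbers for a move to TCP x,y,z with tool y at azimuth az (tool down)
import sys
from h import *
x,y,z,az=map(float,sys.argv[1:5]);p,R,s=pose();d=R.T@(np.array([x,y,z])-p)/.75
a=np.degrees(np.arctan2(R[1,1],R[0,1]));print('tcp',p.round(4),'yaz',a.round(1),'q',np.round(s['qpos'],2),'open',s['opening']);print('d',d.round(4),'rz',round(-(az-a)/45,3),'dist mm',np.linalg.norm(d)*750)
E
python3 go.py .468 -.14 .23 70
python3 - <<'E'
from h import *
for n in ['wrist','scene']:
    im,d,W=cloud(n);cv2.imwrite(f'pics/{n}_u.png',im);c=np.array([.5136,.0415])
    r=np.hypot(W[...,0]-c[0],W[...,1]-c[1]);az=np.degrees(np.arctan2(W[...,1]-c[1],W[...,0]-c[0]))%360
    k=(d>0)&(r<.02)&(W[...,2]<.15);print(n,'hub top',np.percentile(W[k][:,2],98) if k.any() else None)
    if n=='wrist':
        sl=(d>0)&(r>.089)&(r<.097)&(W[...,2]>.018)&(W[...,2]<.0265);h,e=np.histogram(az[sl],np.arange(0,361,1));print([(int(e[i]),int(k)) for i,k in enumerate(h) if k>3])
        q=W[(d>0)&(W[...,2]>.042)&(W[...,2]<.05)&(np.hypot(W[...,0]-.4564,W[...,1]-.051)<.034)]
        from scipy.optimize import least_squares
        print('cup',least_squares(lambda v:np.hypot(q[:,0]-v[0],q[:,1]-v[1])-v[2],[.456,.051,.025],loss='soft_l1',f_scale=.001).x,len(q))
E
```

```text
tcp [0.4368 0.0215 0.2328] yaz 34.0 q [-0.13  0.18  1.74  0.    1.23 -0.72] open 0.009750677120716885
d [-0.2017 -0.0859  0.0036] rz -0.8 dist mm 164.4599247262389
wrist hub top 0.04434528996592568
[]
cup [0.46128177 0.05047298 0.0243811 ] 153
scene hub top 0.036908024551380446
```

```bash
python3 go.py .51 -.195 .24 70
```

```text
tcp [0.4403 0.021  0.2367] yaz 34.0 q [-0.13  0.17  1.73  0.    1.23 -0.72] open 0.01700995836169877
d [-0.2908 -0.0841 -0.0029] rz -0.8 dist mm 227.02273125834157
```

Request:
{"api": "step_arm", "payload": {
  "steps": [
    {"x": -0.05, "y": -0.015, "z": 0.0, "rx": 0.0, "ry": 0.0, "rz": -0.15, "claw": 0.8},
    {"x": -0.1, "y": -0.03, "z": 0.0, "rx": 0.0, "ry": 0.0, "rz": -0.3, "claw": 0.8},
    {"x": -0.15, "y": -0.045, "z": 0.0, "rx": 0.0, "ry": 0.0, "rz": -0.45, "claw": 0.8},
    {"x": -0.2, "y": -0.06, "z": 0.0, "rx": 0.0, "ry": 0.0, "rz": -0.6, "claw": 0.8},
    {"x": -0.25, "y": -0.075, "z": 0.0, "rx": 0.0, "ry": 0.0, "rz": -0.75, "claw": 0.8},
    {"x": -0.29, "y": -0.084, "z": 0.0, "rx": 0.0, "ry": 0.0, "rz": -0.8, "claw": 0.8},
    {"x": -0.29, "y": -0.084, "z": 0.0, "rx": 0.0, "ry": 0.0, "rz": -0.8, "claw": 0.8},
    {"x": -0.29, "y": -0.084, "z": 0.0, "rx": 0.0, "ry": 0.0, "rz": -0.8, "claw": 0.8},
    {"x": -0.29, "y": -0.084, "z": 0.0, "rx": 0.0, "ry": 0.0, "rz": -0.8, "claw": 0.8}
  ]
}}

```text
time: 10.6
tool_pos: [0.5064, -0.1937, 0.2303]
tool_rot: [3.141, -0.002, 2.791]
contact_force: [-0.2, 0.4, 0.1]
opening: 0.0773
grip_force: 0.0
```

```bash
cat > jar.py <<'E'
from h import *
from scipy.optimize import least_squares
im,d,W=cloud('wrist');cv2.imwrite('pics/jar.png',im)
q=W[(d>0)&(W[...,2]>.098)&(W[...,2]<.112)&(np.hypot(W[...,0]-.468,W[...,1]+.18)<.035)]
print(len(q),q.mean(0),q.min(0),q.max(0))
t=q[:,:2].astype(np.float32);print('circle',cv2.minEnclosingCircle(t))
E
python3 jar.py;python3 go.py .468 -.18 .14 70
```

```text
1855 [ 0.4674849  -0.1782018   0.10438765] [ 0.44804396 -0.19790431  0.0983274 ] [ 0.48753997 -0.15865937  0.10684183]
circle ((0.4677982032299042, -0.17822547256946564), 0.0202007032930851)
tcp [ 0.5065 -0.1933  0.2307] yaz 70.0 q [-0.51  0.37  1.47  0.    1.3  -1.73] open 0.08026488041375625
d [ 0.0541 -0.0009  0.121 ] rz -0.0 dist mm 99.44239305493682
```

View pics/jar.png

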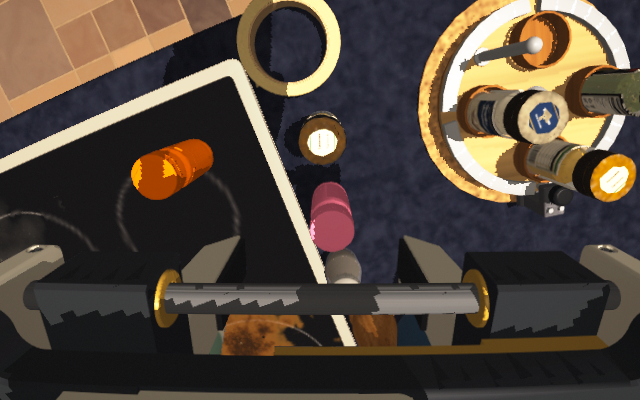

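Request:
{"api": "step_arm", "payload": {
  "steps": [
    {"x": 0.03, "y": 0.0, "z": 0.0, "rx": 0.0, "ry": 0.0, "rz": 0.0, "claw": 0.8},
    {"x": 0.0552, "y": 0.0014, "z": 0.03, "rx": 0.0, "ry": 0.0, "rz": 0.0, "claw": 0.8},
    {"x": 0.0552, "y": 0.0014, "z": 0.08, "rx": 0.0, "ry": 0.0, "rz": 0.0, "claw": 0.8},
    {"x": 0.0552, "y": 0.0014, "z": 0.12, "rx": 0.0, "ry": 0.0, "rz": 0.0, "claw": 0.8},
    {"x": 0.0552, "y": 0.0014, "z": 0.12, "rx": 0.0, "ry": 0.0, "rz": 0.0, "claw": 0.8},
    {"x": 0.0552, "y": 0.0014, "z": 0.12, "rx": 0.0, "ry": 0.0, "rz": 0.0, "claw": 0.8}
  ]
}}

```text
time: 11.15
tool_pos: [0.4678, -0.178, 0.141]
tool_rot: [3.141, -0.003, 2.793]
contact_force: [0.5, -0.4, -0.2]
opening: 0.0827
grip_force: 0.0
```

```bash
python3 go.py .4678 -.1782 .053 70
```

```text
tcp [ 0.4678 -0.178   0.141 ] yaz 70.0 q [-0.52  0.39  1.71  0.    1.04 -1.74] open 0.08270006602849506
d [-0.0004 -0.0003  0.1174] rz 0.001 dist mm 88.04581177068873
```

Request:
{"api": "step_arm", "payload": {
  "squeeze": 12,
  "steps": [
    {"x": 0.0, "y": 0.0, "z": 0.03, "rx": 0.0, "ry": 0.0, "rz": 0.0, "claw": 0.8},
    {"x": 0.0, "y": 0.0, "z": 0.06, "rx": 0.0, "ry": 0.0, "rz": 0.0, "claw": 0.8},
    {"x": 0.0, "y": 0.0, "z": 0.09, "rx": 0.0, "ry": 0.0, "rz": 0.0, "claw": 0.8},
    {"x": 0.0, "y": 0.0, "z": 0.117, "rx": 0.0, "ry": 0.0, "rz": 0.0, "claw": 0.4},
    {"x": 0.0, "y": 0.0, "z": 0.117, "rx": 0.0, "ry": 0.0, "rz": 0.0, "claw": 0.1},
    {"x": 0.0, "y": 0.0, "z": 0.117, "rx": 0.0, "ry": 0.0, "rz": 0.0, "claw": 0.0},
    {"x": 0.0, "y": 0.0, "z": 0.117, "rx": 0.0, "ry": 0.0, "rz": 0.0, "claw": -0.05},
    {"x": 0.0, "y": 0.0, "z": 0.117, "rx": 0.0, "ry": 0.0, "rz": 0.0, "claw": -0.1},
    {"x": 0.0, "y": 0.0, "z": 0.117, "rx": 0.0, "ry": 0.0, "rz": 0.0, "claw": -0.15},
    {"x": 0.0, "y": 0.0, "z": 0.117, "rx": 0.0, "ry": 0.0, "rz": 0.0, "claw": -0.25},
    {"x": 0.0, "y": 0.0, "z": 0.117, "rx": 0.0, "ry": 0.0, "rz": 0.0, "claw": -0.4},
    {"x": 0.0, "y": 0.0, "z": 0.117, "rx": 0.0, "ry": 0.0, "rz": 0.0, "claw": -0.4}
  ]
}}

```text
time: 12.15
tool_pos: [0.4691, -0.1798, 0.0546]
tool_rot: [-3.141, 0.002, 2.792]
contact_force: [-0.3, 0.7, 7.8]
opening: 0.0407
grip_force: 12.0
```

Request:
{"api": "step_arm", "payload": {
  "steps": [
    {"x": 0.0, "y": 0.0, "z": 0.0, "rx": 0.0, "ry": 0.0, "rz": 0.0, "claw": -0.4},
    {"x": 0.0, "y": 0.0, "z": 0.0, "rx": 0.0, "ry": 0.0, "rz": 0.0, "claw": -0.4}
  ]
}}

```text
time: 12.32
tool_pos: [0.4691, -0.1798, 0.0546]
tool_rot: [-3.141, 0.002, 2.792]
contact_force: [-0.5, 1.3, 6.8]
opening: 0.0405
grip_force: 12.0
```

```bash
python3 - <<'E'
from h import *
s=pose()[2];print(s['contact_force'],s['torque'],s['tool_pos'],s['opening'])
E
python3 go.py .4678 -.1782 .24 70
```

```text
[-0.53701121  1.2637248   6.83636027] [0.19728034 0.05112107 0.02105785] [ 0.46913563 -0.1797834   0.05456857] 0.04048757442712608
tcp [ 0.4691 -0.1798  0.0546] yaz 70.0 q [-0.52  0.51  1.8   0.    0.82 -1.74] open 0.04048757442712608
d [ 0.0019  0.0013 -0.2472] rz -0.001 dist mm 185.44299585136505
```

Request:
{"api": "step_arm", "payload": {
  "squeeze": 15,
  "steps": [
    {"x": 0.0, "y": 0.0, "z": -0.01, "rx": 0.0, "ry": 0.0, "rz": 0.0, "claw": -0.4},
    {"x": 0.0, "y": 0.0, "z": -0.03, "rx": 0.0, "ry": 0.0, "rz": 0.0, "claw": -0.4},
    {"x": 0.0, "y": 0.0, "z": -0.06, "rx": 0.0, "ry": 0.0, "rz": 0.0, "claw": -0.4},
    {"x": 0.0, "y": 0.0, "z": -0.1, "rx": 0.0, "ry": 0.0, "rz": 0.0, "claw": -0.4},
    {"x": 0.0, "y": 0.0, "z": -0.14, "rx": 0.0, "ry": 0.0, "rz": 0.1, "claw": -0.4},
    {"x": 0.0, "y": 0.0, "z": -0.18, "rx": 0.0, "ry": 0.0, "rz": 0.22, "claw": -0.4},
    {"x": 0.0, "y": 0.0, "z": -0.22, "rx": 0.0, "ry": 0.0, "rz": 0.35, "claw": -0.4},
    {"x": 0.0, "y": 0.0, "z": -0.25, "rx": 0.0, "ry": 0.0, "rz": 0.48, "claw": -0.4},
    {"x": 0.0, "y": 0.0, "z": -0.25, "rx": 0.0, "ry": 0.0, "rz": 0.62, "claw": -0.4},
    {"x": 0.0, "y": 0.0, "z": -0.25, "rx": 0.0, "ry": 0.0, "rz": 0.76, "claw": -0.4},
    {"x": 0.0, "y": 0.0, "z": -0.25, "rx": 0.0, "ry": 0.0, "rz": 0.89, "claw": -0.4},
    {"x": 0.0, "y": 0.0, "z": -0.25, "rx": 0.0, "ry": 0.0, "rz": 0.89, "claw": -0.4}
  ]
}}

```text
time: 13.32
tool_pos: [0.4681, -0.1794, 0.2414]
tool_rot: [-3.142, -0.0, 2.089]
contact_force: [0.5, -0.7, -1.0]
opening: 0.0404
grip_force: 15.0
```

```bash
python3 - <<'E'
from h import *
s=pose()[2];print(s['contact_force'],s['torque'],s['opening'])
E
python3 go.py .456 -.045 .24 -10
```

```text
[ 0.50094856 -0.68006189 -1.02860527] [-0.04252584 -0.08870704 -0.03426924] 0.04043193543060191
tcp [ 0.4681 -0.1794  0.2414] yaz 29.7 q [-0.52  0.29  1.56  0.    1.29 -1.04] open 0.04043193543060191
d [0.1636 0.0747 0.0018] rz 0.883 dist mm 134.9223458502104
```

Request:
{"api": "step_arm", "payload": {
  "steps": [
    {"x": 0.03, "y": 0.014, "z": 0.0, "rx": 0.0, "ry": 0.0, "rz": 0.12, "claw": -0.4},
    {"x": 0.06, "y": 0.028, "z": 0.0, "rx": 0.0, "ry": 0.0, "rz": 0.25, "claw": -0.4},
    {"x": 0.09, "y": 0.042, "z": 0.0, "rx": 0.0, "ry": 0.0, "rz": 0.38, "claw": -0.4},
    {"x": 0.12, "y": 0.056, "z": 0.0, "rx": 0.0, "ry": 0.0, "rz": 0.51, "claw": -0.4},
    {"x": 0.145, "y": 0.067, "z": 0.0, "rx": 0.0, "ry": 0.0, "rz": 0.64, "claw": -0.4},
    {"x": 0.1636, "y": 0.0747, "z": 0.0, "rx": 0.0, "ry": 0.0, "rz": 0.77, "claw": -0.4},
    {"x": 0.1636, "y": 0.0747, "z": 0.0, "rx": 0.0, "ry": 0.0, "rz": 0.883, "claw": -0.4},
    {"x": 0.1636, "y": 0.0747, "z": 0.0, "rx": 0.0, "ry": 0.0, "rz": 0.883, "claw": -0.4},
    {"x": 0.1636, "y": 0.0747, "z": 0.0, "rx": 0.0, "ry": 0.0, "rz": 0.883, "claw": -0.4}
  ]
}}

```text
time: 14.07
tool_pos: [0.4557, -0.0452, 0.2411]
tool_rot: [-3.142, 0.0, 1.405]
contact_force: [0.2, 0.1, -1.4]
opening: 0.0406
grip_force: 15.0
```

```bash
cat > cup.py <<'E'
from h import *
from scipy.optimize import least_squares
np.set_printoptions(precision=4,suppress=True)
im,d,W=cloud('wrist');cv2.imwrite('pics/cup.png',im);np.savez('cup.npz',im=im,d=d,W=W)
Z=W[...,2];ok=d>0
def fit(q,g): 
    v=least_squares(lambda v:np.hypot(q[:,0]-v[0],q[:,1]-v[1])-v[2],g,loss='soft_l1',f_scale=.001).x;return v,len(q)
g=(.4564,.0513);D=np.hypot(W[...,0]-g[0],W[...,1]-g[1])
print('rim',fit(W[ok&(Z>.0435)&(Z<.049)&(D<.032)&(D>.018)],[*g,.025]))
fl=W[ok&(Z>.022)&(Z<.032)&(D<.022)];print('floor',len(fl),fl.mean(0),fl.min(0),fl.max(0))
c=np.array([.5136,.0415]);r=np.hypot(W[...,0]-c[0],W[...,1]-c[1]);az=np.degrees(np.arctan2(W[...,1]-c[1],W[...,0]-c[0]))%360
sl=ok&(r>.089)&(r<.097)&(Z>.018)&(Z<.0265);h,e=np.histogram(az[sl],np.arange(0,361,1));print('slots',[(int(e[i]),int(k)) for i,k in enumerate(h) if k>3])
for m in nets.landmark_of('wrist','empty_cup')[:1]:print('net cup',m['conf'],atz('wrist',m['pixel'][1],m['pixel'][0],.027))
im,d,W=cloud('scene');cv2.imwrite('pics/scene_c.png',im);p=pose()[0]
q=W[(d>0)&(np.hypot(W[...,0]-p[0],W[...,1]-p[1])<.035)]
for lo in (.18,.2,.22,.24):
    k=q[(q[:,2]>lo)&(q[:,2]<lo+.02)]; 
    if len(k): print('held jar',lo,len(k),k.mean(0))
print('lowest',np.sort(q[q[:,2]>.14][:,2])[:5],p)
E
python3 cup.py; python3 go.py .4564 .0513 .2 -10; python3 - <<'E'
import cv2,numpy as np
a=cv2.imread('pics/cup.png');b=cv2.imread('pics/scene_c.png')[90:250,170:370]
cv2.imwrite('pics/m3.png',np.vstack([cv2.resize(a,(480,300)),cv2.resize(b,(480,300),interpolation=cv2.INTER_CUBIC)]))
E
```

```text
rim (array([0.4565, 0.0504, 0.0245]), 394)
floor 1497 [0.4564 0.0516 0.026 ] [0.4346 0.0295 0.0232] [0.4782 0.0731 0.0288]
slots [(167, 9), (168, 8), (169, 15), (170, 15), (171, 8), (172, 15), (173, 10), (174, 8)]
net cup 0.56 [0.4577 0.0508 0.027 ]
held jar 0.18 76 [ 0.4479 -0.0562  0.1935]
held jar 0.2 133 [ 0.448  -0.0562  0.21  ]
held jar 0.22 126 [ 0.4476 -0.0568  0.23  ]
held jar 0.24 181 [ 0.4523 -0.0578  0.2506]
lowest [0.186  0.187  0.1876 0.1876 0.1881] [ 0.4558 -0.0457  0.241 ]
tcp [ 0.4558 -0.0457  0.241 ] yaz -9.7 q [-0.27  0.21  1.67 -0.    1.26 -0.1 ] open 0.040596984303620076
d [ 0.1276 -0.021   0.0546] rz 0.007 dist mm 105.25492219442853
```

View pics/m3.png

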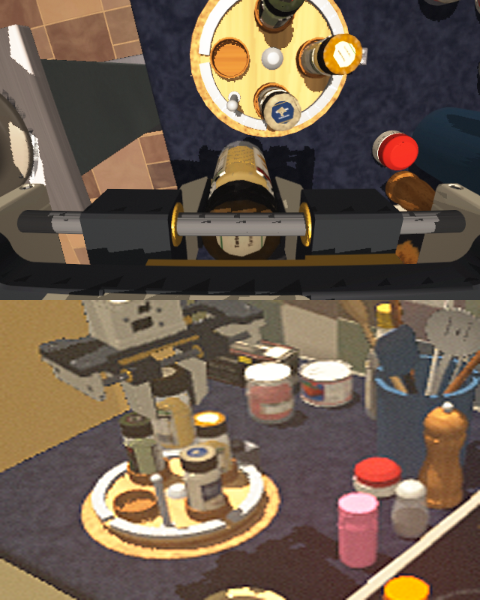

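The cup is at wrist pixel (307,80), free, with the pin still in, and the jar hangs upright in the fingers at wrist pixel (320,255). I'll measure the jar's offset in the hand before lowering.

```bash
python3 - <<'E'
from h import *
from scipy.optimize import least_squares
np.set_printoptions(precision=4,suppress=True)
z=np.load('cup.npz');W=z['W'];d=z['d'];p=np.array([.4557,-.0452,.2411]);_,R,_=pose()
T=(W-p)@R;q=T[(d>0)&(abs(T[...,0])<.03)&(abs(T[...,1])<.018)&(T[...,2]>-.055)&(T[...,2]<.058)]
for lo in (-.04,0,.005,.02,.03,.04,.05):
    k=q[(q[:,2]>lo)&(q[:,2]<lo+.01)]
    if len(k)<10: continue
    v=least_squares(lambda v:np.hypot(k[:,0]-v[0],k[:,1]-v[1])-.0205,[0,0],loss='soft_l1',f_scale=.001).x;print(lo,len(k),v,k.max(0))
print('zmax',np.sort(q[:,2])[-20:])
E
```

```text
-0.04 1024 [0.0009 0.0002] [ 0.0225  0.018  -0.03  ]
0 450 [0.001  0.0003] [0.0222 0.0179 0.01  ]
0.005 411 [0.001  0.0003] [0.0222 0.0179 0.015 ]
0.02 330 [0.001  0.0003] [0.0219 0.018  0.03  ]
0.03 279 [0.001  0.0003] [0.0217 0.0178 0.04  ]
0.04 235 [0.001  0.0002] [0.0218 0.0175 0.05  ]
0.05 59 [0.001  0.0002] [0.0219 0.0177 0.0537]
zmax [0.0521 0.0522 0.0522 0.0523 0.0525 0.0525 0.0525 0.0526 0.0526 0.0527
 0.0527 0.0527 0.0527 0.0528 0.0534 0.0534 0.0534 0.0535 0.0537 0.0537]
```

```bash
python3 go.py .4563 .0496 .13 -9.7
```

```text
tcp [ 0.4558 -0.0457  0.241 ] yaz -9.7 q [-0.27  0.21  1.67 -0.    1.26 -0.1 ] open 0.040596984303620076
d [ 0.1253 -0.0207  0.1479] rz 0.0 dist mm 146.2377629622919
```

Request:
{"api": "step_arm", "payload": {
  "steps": [
    {"x": 0.03, "y": -0.005, "z": 0.0, "rx": 0.0, "ry": 0.0, "rz": 0.0, "claw": -0.4},
    {"x": 0.07, "y": -0.011, "z": 0.0, "rx": 0.0, "ry": 0.0, "rz": 0.0, "claw": -0.4},
    {"x": 0.1, "y": -0.017, "z": 0.0, "rx": 0.0, "ry": 0.0, "rz": 0.0, "claw": -0.4},
    {"x": 0.1253, "y": -0.0207, "z": 0.0, "rx": 0.0, "ry": 0.0, "rz": 0.0, "claw": -0.4},
    {"x": 0.1253, "y": -0.0207, "z": 0.0, "rx": 0.0, "ry": 0.0, "rz": 0.0, "claw": -0.4},
    {"x": 0.1253, "y": -0.0207, "z": 0.03, "rx": 0.0, "ry": 0.0, "rz": 0.0, "claw": -0.4},
    {"x": 0.1253, "y": -0.0207, "z": 0.06, "rx": 0.0, "ry": 0.0, "rz": 0.0, "claw": -0.4},
    {"x": 0.1253, "y": -0.0207, "z": 0.09, "rx": 0.0, "ry": 0.0, "rz": 0.0, "claw": -0.4},
    {"x": 0.1253, "y": -0.0207, "z": 0.12, "rx": 0.0, "ry": 0.0, "rz": 0.0, "claw": -0.4},
    {"x": 0.1253, "y": -0.0207, "z": 0.148, "rx": 0.0, "ry": 0.0, "rz": 0.0, "claw": -0.4},
    {"x": 0.1253, "y": -0.0207, "z": 0.148, "rx": 0.0, "ry": 0.0, "rz": 0.0, "claw": -0.4},
    {"x": 0.1253, "y": -0.0207, "z": 0.148, "rx": 0.0, "ry": 0.0, "rz": 0.0, "claw": -0.4}
  ]
}}

```text
time: 15.22
tool_pos: [0.4562, 0.0493, 0.1296]
tool_rot: [-3.139, 0.0, 1.4]
contact_force: [0.9, 0.3, -0.8]
opening: 0.0406
grip_force: 15.0
```

```bash
python3 go.py .4563 .0496 .081 -9.7
```

```text
tcp [0.4562 0.0493 0.1296] yaz -9.8 q [-0.06  0.34  1.84 -0.    0.97  0.11] open 0.0405538435341348
d [0.0004 0.0002 0.0648] rz -0.002 dist mm 48.6001327592799
```

Request:
{"api": "step_arm", "payload": {
  "steps": [
    {"x": 0.0004, "y": 0.0, "z": 0.01, "rx": 0.0, "ry": 0.0, "rz": 0.0, "claw": -0.4},
    {"x": 0.0004, "y": 0.0, "z": 0.02, "rx": 0.0, "ry": 0.0, "rz": 0.0, "claw": -0.4},
    {"x": 0.0004, "y": 0.0, "z": 0.028, "rx": 0.0, "ry": 0.0, "rz": 0.0, "claw": -0.4},
    {"x": 0.0004, "y": 0.0, "z": 0.034, "rx": 0.0, "ry": 0.0, "rz": 0.0, "claw": -0.4},
    {"x": 0.0004, "y": 0.0, "z": 0.04, "rx": 0.0, "ry": 0.0, "rz": 0.0, "claw": -0.4},
    {"x": 0.0004, "y": 0.0, "z": 0.045, "rx": 0.0, "ry": 0.0, "rz": 0.0, "claw": -0.4},
    {"x": 0.0004, "y": 0.0, "z": 0.05, "rx": 0.0, "ry": 0.0, "rz": 0.0, "claw": -0.4},
    {"x": 0.0004, "y": 0.0, "z": 0.054, "rx": 0.0, "ry": 0.0, "rz": 0.0, "claw": -0.4},
    {"x": 0.0004, "y": 0.0, "z": 0.054, "rx": 0.0, "ry": 0.0, "rz": 0.0, "claw": -0.4}
  ]
}}

```text
time: 15.97
tool_pos: [0.4563, 0.0504, 0.0889]
tool_rot: [-3.141, 0.0, 1.4]
contact_force: [0.1, 0.4, -2.3]
opening: 0.0406
grip_force: 15.0
```

Request:
{"api": "step_arm", "payload": {
  "steps": [
    {"x": 0.0, "y": 0.0, "z": 0.0015, "rx": 0.0, "ry": 0.0, "rz": 0.0, "claw": -0.4},
    {"x": 0.0, "y": 0.0, "z": 0.003, "rx": 0.0, "ry": 0.0, "rz": 0.0, "claw": -0.4},
    {"x": 0.0, "y": 0.0, "z": 0.0045, "rx": 0.0, "ry": 0.0, "rz": 0.0, "claw": -0.4},
    {"x": 0.0, "y": 0.0, "z": 0.0055, "rx": 0.0, "ry": 0.0, "rz": 0.0, "claw": -0.4},
    {"x": 0.0, "y": 0.0, "z": 0.0065, "rx": 0.0, "ry": 0.0, "rz": 0.0, "claw": -0.4}
  ]
}}

```text
time: 16.38
tool_pos: [0.4566, 0.0503, 0.0846]
tool_rot: [3.141, 0.0, 1.4]
contact_force: [-0.3, -0.7, -2.1]
opening: 0.0404
grip_force: 15.0
```

Request:
{"api": "step_arm", "payload": {
  "steps": [
    {"x": 0.0, "y": 0.0, "z": 0.0008, "rx": 0.0, "ry": 0.0, "rz": 0.0, "claw": -0.4},
    {"x": 0.0, "y": 0.0, "z": 0.0016, "rx": 0.0, "ry": 0.0, "rz": 0.0, "claw": -0.4},
    {"x": 0.0, "y": 0.0, "z": 0.0024, "rx": 0.0, "ry": 0.0, "rz": 0.0, "claw": -0.4}
  ]
}}

```text
time: 16.63
tool_pos: [0.4566, 0.0503, 0.0828]
tool_rot: [3.141, 0.0, 1.4]
contact_force: [0.4, -0.2, -1.1]
opening: 0.0408
grip_force: 15.0
```

Request:
{"api": "step_arm", "payload": {
  "steps": [
    {"x": 0.0, "y": 0.0, "z": 0.0006, "rx": 0.0, "ry": 0.0, "rz": 0.0, "claw": -0.4},
    {"x": 0.0, "y": 0.0, "z": 0.0012, "rx": 0.0, "ry": 0.0, "rz": 0.0, "claw": -0.4}
  ]
}}

```text
time: 16.8
tool_pos: [0.4566, 0.0503, 0.0819]
tool_rot: [3.142, -0.0, 1.4]
contact_force: [0.3, -0.5, -1.0]
opening: 0.0405
grip_force: 15.0
```

Request:
{"api": "step_arm", "payload": {
  "steps": [
    {"x": 0.0, "y": 0.0, "z": 0.0006, "rx": 0.0, "ry": 0.0, "rz": 0.0, "claw": -0.4},
    {"x": 0.0, "y": 0.0, "z": 0.0012, "rx": 0.0, "ry": 0.0, "rz": 0.0, "claw": -0.4}
  ]
}}

```text
time: 16.97
tool_pos: [0.4567, 0.0504, 0.0815]
tool_rot: [3.141, -0.0, 1.4]
contact_force: [-2.2, 0.2, 9.8]
opening: 0.0403
grip_force: 15.0
```

Request:
{"api": "step_arm", "payload": {
  "squeeze": 5,
  "steps": [
    {"x": 0.0, "y": 0.0, "z": -0.0006, "rx": 0.0, "ry": 0.0, "rz": 0.0, "claw": -0.15},
    {"x": 0.0, "y": 0.0, "z": -0.0006, "rx": 0.0, "ry": 0.0, "rz": 0.0, "claw": -0.1},
    {"x": 0.0, "y": 0.0, "z": -0.0006, "rx": 0.0, "ry": 0.0, "rz": 0.0, "claw": 0.0},
    {"x": 0.0, "y": 0.0, "z": -0.0006, "rx": 0.0, "ry": 0.0, "rz": 0.0, "claw": 0.15},
    {"x": 0.0, "y": 0.0, "z": -0.0006, "rx": 0.0, "ry": 0.0, "rz": 0.0, "claw": 0.35},
    {"x": 0.0, "y": 0.0, "z": -0.0006, "rx": 0.0, "ry": 0.0, "rz": 0.0, "claw": 0.35},
    {"x": 0.0, "y": 0.0, "z": -0.0006, "rx": 0.0, "ry": 0.0, "rz": 0.0, "claw": 0.35},
    {"x": 0.0, "y": 0.0, "z": -0.0006, "rx": 0.0, "ry": 0.0, "rz": 0.0, "claw": 0.35}
  ]
}}

```text
time: 17.63
tool_pos: [0.4566, 0.0503, 0.0814]
tool_rot: [3.142, -0.0, 1.4]
contact_force: [0.2, 0.4, -0.6]
opening: 0.0618
grip_force: 0.0
```

Released with no force left. Rising straight up, then moving aside for a last look.

Request:
{"api": "step_arm", "payload": {
  "steps": [
    {"x": 0.0, "y": 0.0, "z": -0.02, "rx": 0.0, "ry": 0.0, "rz": 0.0, "claw": 0.35},
    {"x": 0.0, "y": 0.0, "z": -0.05, "rx": 0.0, "ry": 0.0, "rz": 0.0, "claw": 0.35},
    {"x": 0.0, "y": 0.0, "z": -0.09, "rx": 0.0, "ry": 0.0, "rz": 0.0, "claw": 0.35},
    {"x": 0.0, "y": 0.0, "z": -0.13, "rx": 0.0, "ry": 0.0, "rz": 0.0, "claw": 0.35},
    {"x": 0.0, "y": 0.0, "z": -0.17, "rx": 0.0, "ry": 0.0, "rz": 0.0, "claw": 0.35},
    {"x": 0.0, "y": 0.0, "z": -0.2, "rx": 0.0, "ry": 0.0, "rz": 0.0, "claw": 0.35},
    {"x": -0.05, "y": 0.0, "z": -0.2, "rx": 0.0, "ry": 0.0, "rz": 0.0, "claw": 0.35},
    {"x": -0.09, "y": 0.0, "z": -0.2, "rx": 0.0, "ry": 0.0, "rz": 0.0, "claw": 0.35},
    {"x": -0.09, "y": 0.0, "z": -0.2, "rx": 0.0, "ry": 0.0, "rz": 0.0, "claw": 0.35},
    {"x": -0.09, "y": 0.0, "z": -0.2, "rx": 0.0, "ry": 0.0, "rz": 0.0, "claw": 0.35}
  ]
}}

```text
time: 18.47
tool_pos: [0.4449, -0.0172, 0.2316]
tool_rot: [3.141, -0.0, 1.397]
contact_force: [0.1, 0.2, -0.5]
opening: 0.0619
grip_force: 0.0
```

```bash
python3 - <<'E'
from h import *
np.set_printoptions(precision=4,suppress=True)
im,d,W=cloud('wrist');im2,_,W2=cloud('scene')
q=W[(d>0)&(W[...,2]>.125)&(W[...,2]<.14)&(np.hypot(W[...,0]-.4565,W[...,1]-.0506)<.03)];print('cap top',cv2.minEnclosingCircle(q[:,:2].astype(np.float32)),np.percentile(q[:,2],[5,50,95]))
w=W2;k=w[(np.hypot(w[...,0]-.605,w[...,1]-.0285)<.016)&(w[...,2]>.035)&(w[...,2]<.1)];print('knob',np.sort(k[:,2])[-5:])
print(robot.observe()['time'])
cv2.imwrite('pics/m4.png',np.vstack([cv2.resize(im,(480,300)),cv2.resize(im2[90:250,170:370],(480,300))]))
E
```

```text
cap top ((0.4570370316505432, 0.05331570282578468), 0.020462045446038246) [0.1296 0.131  0.1322]
knob [0.0701 0.0701 0.0703 0.0705 0.071 ]
18.5667
```

View pics/m4.png

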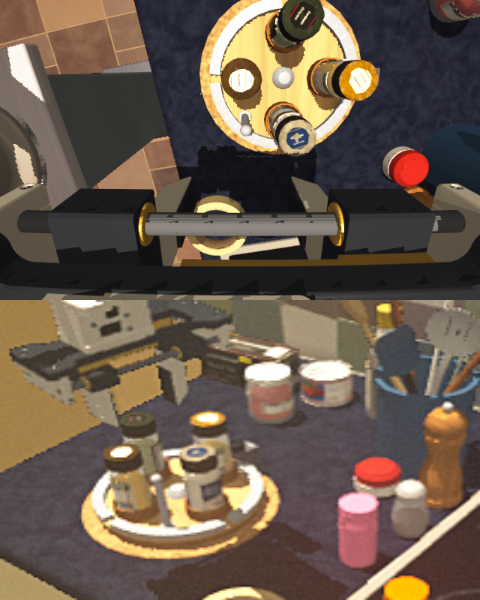

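The jar stands upright in the cup (wrist pixel (322,105)) with its top at about 131 mm, where 132 is expected. The knob is still down and nothing else has moved.

```bash
python3 -c "
from cell import robot
print(robot.hand_in())"
```

```text
the job is handed in; nothing more can be done
None
```

The job is handed in: the carousel is latched with its cup on the robot's side, and the glass jar stands upright on the cup's floor, released, at about 18.6 s; the hand-in returned no verdict.

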